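# Close the jaw jig and gauge its gap

### The job

Throw the lever of the jaw jig out of its open notch and over into the notch marked by the arrow, so that the jaws close to their working gap. Then take the taper gauge out of its stand and slide its blade upright, tip first, down between the two jaw plates until it drags snugly, without forcing it. Finish still holding the gauge by its handle at that depth: do not let go of it.

Things in the scene. Friction and masses are not known exactly. Their poses are not given: they have to be found in the camera images.
- taper_gauge: Steel taper gauge, 0.12 kg, tip down in its stand. Origin: middle of the tip; z up the blade, x along width, y through thickness (half a turn is the same). Blade 75 long, 22 wide, 3 mm thick at the tip growing evenly to 9. Then a collar 36 x 22 mm (z 75 to 80) and the flat bare-metal handle, 30 wide (x), 14 thick (y), z 80 to 127 mm. Grip it across its thickness.
- gauge_stand: Fixed aluminium block 56 (x) x 50 (y) x 85 mm high on a foot 80 x 70 mm. The blade hangs in a loose slot from above (27 mm along x, 13 mm along y), its collar on the top. Origin: middle of the underside. Lift the gauge straight up 75 mm to free it.
- gap_mouth (a point): Point midway between the closed upright jaw plates, level with their top edges, 100 mm above the bench. z up, y across the gap (blade's thickness), x along it; half a turn is not the same. Plates 50 mm long (x), inner top edges bevelled 7 mm wide, 9 mm deep. Gap 15 mm with the lever open; in the marked notch 4.5 to 6.3 mm, differing each time; 76 mm deep.
- sprung_jaw (a joint): How far (m) the sprung jaw plate (-y side of the gap) is pushed back by the blade: 0 free, at most 0.006. Spring 3.5 N per mm. Snug is about 1 to 2 mm, when sliding the blade on takes about 4 to 8 N; each mm takes 12.5 mm of blade. Over 4.5 mm is forced.
- rigid_jaw: The unsprung steel jaw plate, +y side of the gap; its origin is no useful point. Jaws and lever sit on one carrier that floats up to 4 mm either way along y at under 1 N, so the jaws centre on the blade. The blade meets both jaws with its tip some 28 to 50 mm below their top edges and is snug some 10 to 20 mm deeper.
- lever (a joint): Angle (rad) of the jig's over-centre lever, which swings upright about a pivot pin along x of gap_mouth: 0 = in the open notch, leaning 0.6 rad to -y, away from the jaws; 1.2 = in the notch marked by a raised arrow, leaning 0.6 rad to +y, towards the jaws. Its weight drops it into the nearer notch; it takes about 3 N at the ball to throw it.
- lever_ball (a point): Centre of the black ball, 34 mm across, at the lever's free end, 85 mm from the pivot. Bare steel rod 9 mm thick below it. 106 mm above the bench in either notch, 121 mm at the top of its swing. The ball travels 96 mm along +y of gap_mouth from notch to notch; push it or pinch it from above.
- jar_inserts: Bystander: clear jar with a red lid, 44 mm across, 50 mm high; origin at the middle of the underside. Leave it alone.
- loupe: Bystander: black eye loupe, 41 mm across, 34 mm high; origin at the middle of the underside. Leave it alone.
- board_c: Bystander: small green circuit board, 50 x 60 x 12 mm; origin at the middle of the underside. Leave it alone.
- solder_spool: Bystander: spool of solder, 55 mm across, 45 mm high; origin at the middle of the underside. Leave it alone.
Mind the look-alikes: they are no part of the job. Of the things that look like the taper_gauge, the middle-sized one is meant.

How it is judged:
On the way, in this order (a step that is already met when the one before it is completed fails the run):
1. the lever sits in the marked notch, the gauge still in its stand (value of joint lever above 1.1 rad and distance of taper_gauge from where it was at the start of the episode below 0.02 m), for 0.2 s.
2. the gauge has been lifted out of its stand by the fingers (distance of taper_gauge from where it was at the start of the episode above 0.07 m and contact force between taper_gauge and the fingers above 2 N and contact force between taper_gauge and gauge_stand below 0.05 N), for 0.1 s.
At the end, for the whole second after the job is handed in: Lever above 1.1 rad; gauge gripped, at rest, within 0.1 rad of upright, clear of its stand, tip at least 20 mm below the jaws' top edges and within 14 mm of the middle of their length, pressing over 0.8 N on each jaw and pushing the sprung jaw back 0.5 to 3 mm (value of joint lever above 1.1 rad and value of joint sprung_jaw between 0.0005 and 0.003 m and contact force between taper_gauge and sprung_jaw above 0.8 N and contact force between taper_gauge and rigid_jaw above 0.8 N and z of taper_gauge in the frame of gap_mouth below -0.02 m and x of taper_gauge in the frame of gap_mouth between -0.014 and 0.014 m and angle between taper_gauge's own z axis and vertical below 0.1 rad and contact force between taper_gauge and the fingers above 2 N and contact force between taper_gauge and gauge_stand below 0.05 N and linear speed of taper_gauge below 0.01 m/s and angular speed of taper_gauge below 0.1 rad/s); the arm keeps its last pose, push and grip.
It fails at once if the blade is forced into the gap (sprung jaw pushed back more than 4.5 mm) (value of joint sprung_jaw above 0.0045 m).
It fails at once if the jar is disturbed (moved more than 30 mm) (distance of jar_inserts from where it was at the start of the episode above 0.03 m).
It fails at once if the loupe is disturbed (moved more than 30 mm) (distance of loupe from where it was at the start of the episode above 0.03 m).
It fails at once if the circuit board is disturbed (moved more than 30 mm) (distance of board_c from where it was at the start of the episode above 0.03 m).
It fails at once if the solder spool is disturbed (moved more than 30 mm) (distance of solder_spool from where it was at the start of the episode above 0.03 m).
It also fails if it takes over 61 s, if anything falls off the work surface, if the arm or the gripper's body presses on something with over 40 N, if the wrist force passes 120 N, or if a joint passes its speed limit or range.

### The arm

A 6-joint arm with a two-finger parallel gripper is mounted at the origin on a cart in front of the work surface, level with it; the furniture and walls round the work are solid. World frame = base frame: x ahead of the robot, y to its left, z up, the work surface at z = 0. Lengths are in m, angles in rad, forces in N, time in s.
With the tool pointing down it reaches from about 0.35 to 0.875 m from the base axis. Payload 4.2 kg.
Tool frame: the origin (TCP) lies midway between the tips of the shut fingers; the grasp point (between the pads) lies 19 mm behind it; z points along the fingers, y is the line along which they close (so a half turn about z gives the same grasp; the last joint's range is limited). The gripper opens to 85 mm and grips with 20 to 120 N. Pads are 22 mm wide; open, the fingers measure 114 mm over their backs; the gripper's body (76 mm by 85 mm) begins 54 mm behind the grasp point. The pads swing forward as they close: fully open they stand 13 mm farther back than shut.
Start: joints at [-1.036, 0.385, 0.008, 0, -1.194, -0.259], TCP at [0.17, -0.601, 0.231] pointing down, gripper open.
Joint ranges: [-3.14, 3.14], [-1.21, 2.06], [-1.07, 1.41], [-3.16, 2.05], [-2.99, -0.16], [-3.1, 3.1]. Speed limits (rad/s): [2.79, 2.79, 3.14, 3.14, 3.14, 3.14].

### API

Orientations are given as a rotation vector (axis times angle).
In Python, from station import arm, optics gives the robot as it stands.
- The arm moves only by the tool arm_command, never from a script. Its argument "series" is a list of rows, each a list of 7 numbers: the turn, a rotation vector about the tool's x, y, z in rad, then the shift along the tool's x, y, z in mm, then the gripper's target within -1 to 1 (shut at 1, half-way at 0, fully open at -1). A call has 1 to 5 rows; each row is the pose to reach, as a shift and turn from the pose commanded when the call began, along the tool's axes at that moment; what a row does not reach only later rows make up. A row lasts 1/8 s, in which the tool goes at most 62.5 mm and 10.7 degrees, less where a joint would pass 70% of its speed; a pose out of reach is approached as far as the arm can. A call with a gripper value outside its range is refused whole. The fingers move at their own pace and stop on an object; the grip force is fixed at half the most. Time passes only in rows, so rows that repeat a pose let the fingers close. It gives the time, the measured TCP pose, the force, the opening and the grip force at its end, in the units of the state.
- arm.get_obs(): the state, without advancing time (a new reading comes with each control period).
- optics.read_camera(name): name is "scene" or "top"; returns a dict with "image" (384x512x3 uint8, red, green, blue), "fx", "fy", "cx", "cy" (pixels), "pose" (4x4, takes a point from camera to world coordinates). Camera axes: x right, y up, looking along -z (the intrinsics and any distortion apply to the point x, -y, -z); pixel columns grow to the right and rows downward; lengths in m; the calibration is good to about 2 mm. A picture is of the moment at which its call begins. There is no depth.
- arm.job_done(): hands the job in; it is judged then, once.
The state is a dict: "time_s": time; "joints": joint angles; "qd": joint speeds; "joint_torque": joint torques, N m; "position": TCP position; "eef_rot": TCP orientation; "wrist_force": force on the tool from outside, world axes, zero at the start; "moment": the same for the moment, N m; "grip_width": opening from 0.0 (shut) to 1.0 (fully open); "grip_force": force on a finger pad.
Only numpy, scipy, OpenCV 4.12 (cv2) and the standard library are available. Lean on these libraries where they do the work, as an engineer would, in place of code of your own. Each camera call takes 0.05 s, during which the arm holds its last target. There are 200 camera calls.

## Working session

There is one attempt and no reset: what is moved stays moved. The work goes in short steps, Python scripts to look and compute and a tool call to move; the robot and the scene stay as the last step left them, time stands still between calls to the robot, and variables do not carry over. Pictures are saved under pics/ and viewed, at most 10 in all, crops included, and the job is handed in when it is done.

Besides the shell and the picture viewer there is one more tool, called after ">>>" as name([rows], argument=value, ...), one row to a line, values as JSON. arm_command: Moves the arm, as the interface text tells. Its arguments: {"type":"object","properties":{"series":{"type":"array","items":{"type":"array","items":{"type":"number"}}}},"required":["series"]}

```bash
mkdir -p pics; cat > h.py <<'E'
import numpy as np, cv2
from station import arm, optics
def snap(n):
    c=optics.read_camera(n); c['pose']=np.array(c['pose']); c['image']=np.array(c['image']); return c
def ray(c,u,v):
    K=np.array([[c['fx'],0,c['cx']],[0,c['fy'],c['cy']],[0,0,1.]])
    d=np.array(c['dist']) if 'dist' in c else None
    p=cv2.undistortPoints(np.array([[[u,v]]],float),K,d)[0,0]
    D=c['pose'][:3,:3]@np.array([p[0],-p[1],-1]); return c['pose'][:3,3],D
def onz(c,u,v,z):
    o,D=ray(c,u,v); return o+D*(z-o[2])/D[2]
def two(c1,p1,c2,p2):
    o1,d1=ray(c1,*p1);o2,d2=ray(c2,*p2)
    A=np.stack([d1,-d2],1);s=np.linalg.lstsq(A,o2-o1,rcond=None)[0]
    a=o1+d1*s[0];b=o2+d2*s[1];return (a+b)/2,np.linalg.norm(a-b)
def proj(c,P):
    q=np.linalg.inv(c['pose'])@np.append(P,1); return c['cx']+c['fx']*q[0]/-q[2], c['cy']-c['fy']*q[1]/-q[2]
E
python3 - <<'E'
from h import *
for n in('scene','top'):
    c=snap(n); np.save(n+'0.npy',c,allow_pickle=True)
    print(n,{k:v for k,v in c.items() if k!='image'})
    cv2.imwrite(f'pics/{n}0.png',cv2.resize(c['image'][:,:,::-1],(800,600),interpolation=cv2.INTER_CUBIC))
print(arm.get_obs())
E
```

```text
scene {'fx': 436.55918410795823, 'fy': 436.55918410795823, 'cx': 254.00242151245655, 'cy': 191.7414820951658, 'pose': array([[ 0.81092753,  0.25618671, -0.52608451, -0.10660691],
       [-0.58506892,  0.34034078, -0.73611311, -1.05253079],
       [-0.00953438,  0.90473008,  0.42587859,  0.65703539],
       [ 0.        ,  0.        ,  0.        ,  1.        ]])}
top {'fx': 389.9963478275369, 'fy': 389.9963478275369, 'cx': 256.56554000202436, 'cy': 189.71692341830496, 'pose': array([[-0.00706331,  0.9843355 , -0.17616392,  0.34858808],
       [-0.99983074, -0.00395901,  0.01796689, -0.0574691 ],
       [ 0.01698801,  0.17626101,  0.98419686,  1.37230436],
       [ 0.        ,  0.        ,  0.        ,  1.        ]])}
{'time_s': 0.1, 'joints': array([-1.03643675e+00,  3.85488208e-01,  6.74180845e-03, -3.93598312e-04,
       -1.19402614e+00, -2.58597593e-01]), 'qd': array([-0.00011313, -0.00097001,  0.00212342,  0.00227912, -0.00109516,
        0.00036485]), 'joint_torque': array([-3.79436096e-04, -3.93319094e+01,  1.88929760e+01,  4.19793740e+00,
       -2.55421452e-03,  5.96507846e-06]), 'position': array([ 0.17003108, -0.60087361,  0.23032388]), 'eef_rot': array([ 4.31510157e-01, -3.11138544e+00, -3.08493290e-03]), 'wrist_force': array([-0.65778819,  0.57743365, -0.53006099]), 'moment': array([0.04138113, 0.04504966, 0.04293902]), 'grip_force': 0.0, 'grip_width': 1.0010245259085204}
```

View pics/scene0.png

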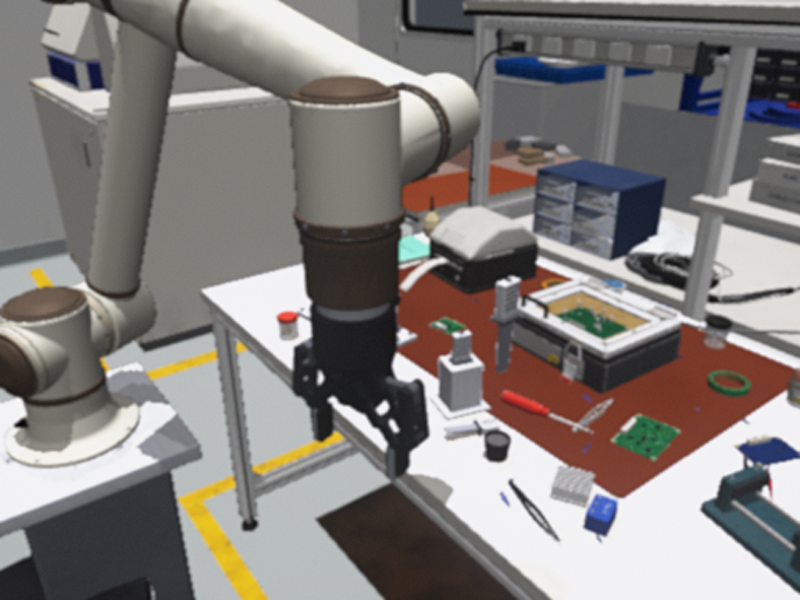

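View pics/top0.png

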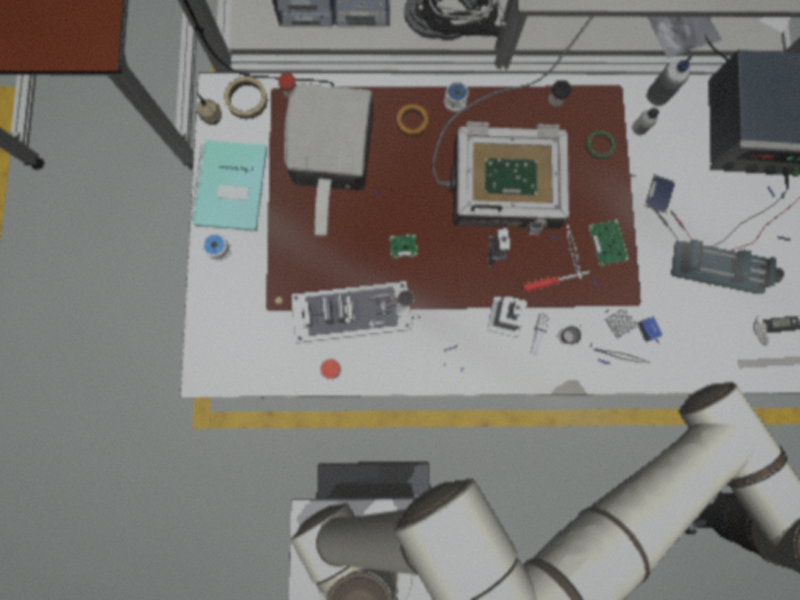

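The top view shows the jig at (350,312), with its black ball at (405,297), so open towards image right (world -y). The gauge candidates in the top view are a white block with a handle at (507,316), an upright one on a dark post at (500,240), and one lying flat at (540,333). I'll enlarge these.

```bash
python3 - <<'E'
from h import *
t=snap('top')['image'][:,:,::-1]; s=snap('scene')['image'][:,:,::-1]
a=cv2.resize(t[175:225,180:280],(800,400),interpolation=cv2.INTER_CUBIC)   # x8
b=cv2.resize(t[145:230,295:365],None,fx=7,fy=7,interpolation=cv2.INTER_CUBIC) #490x595
d=cv2.resize(s[170:290,270:350],None,fx=5,fy=5,interpolation=cv2.INTER_CUBIC)[:595]
m=np.zeros((600,800,3),np.uint8); m[:595,:400]=b[:,:400]; m[:595,400:]=d[:595,:400]
cv2.imwrite('pics/jig.png',a); cv2.imwrite('pics/ga.png',m)
E
```

```text
(no output)
```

View pics/jig.png

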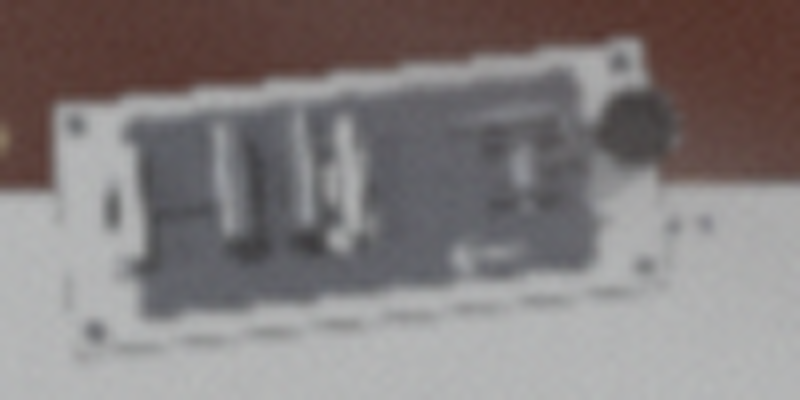

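View pics/ga.png

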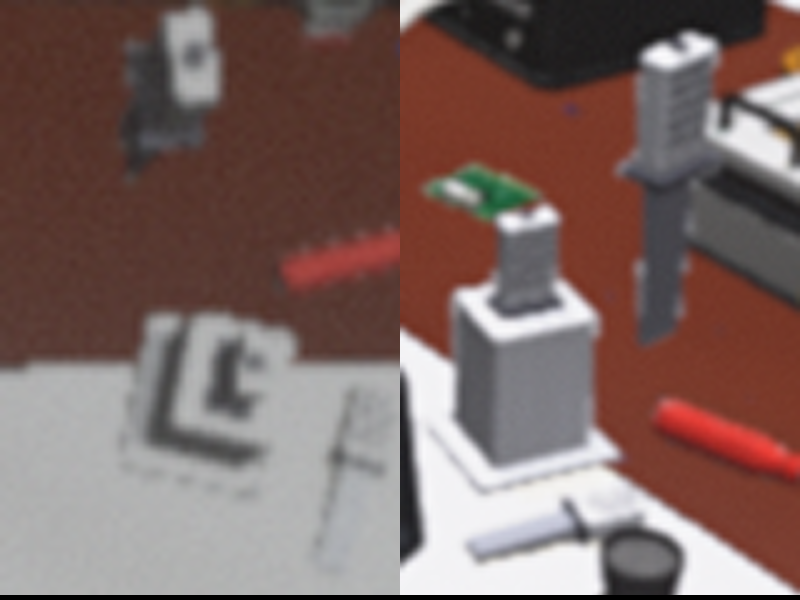

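The three candidates are the big one standing free (scene 505,300), the small one lying flat (scene 470,428) and the one in the aluminium stand (scene 460,345). The one in the stand is middle-sized and hangs tip down in its stand, as described, so it is the target. The jig's ball is at crop (638,127).

```bash
python3 - <<'E'
from h import *
s=snap('scene');t=snap('top')
def fit(c,box,zoom,thr,z,lo,hi,name):
    u0,v0,u1,v1=box
    g=cv2.cvtColor(c['image'],cv2.COLOR_RGB2GRAY)[v0:v1,u0:u1]
    g=cv2.resize(g,None,fx=zoom,fy=zoom,interpolation=cv2.INTER_CUBIC)
    m=(g>thr).astype(np.uint8)*255
    for k in cv2.findContours(m,cv2.RETR_EXTERNAL,cv2.CHAIN_APPROX_NONE)[0]:
        A=cv2.contourArea(k)
        if A<lo*zoom**2 or A>hi*zoom**2: continue
        P=np.array([onz(c,u0+(p[0][0]+.5)/zoom-.5,v0+(p[0][1]+.5)/zoom-.5,z)[:2]*1000 for p in k],np.float32)
        r=cv2.minAreaRect(P); print(name,A/zoom**2,np.round(r[0],1),np.round(r[1],1),round(r[2],1), 'px',np.round(k.mean(0)[0]/zoom+[u0,v0],1))
fit(s,(284,205,312,222),6,200,.137,20,400,'handle top')
fit(s,(275,215,325,245),6,200,.085,50,900,'stand top')
for th in(120,): fit(t,(180,175,280,230),6,th,.0,200,9000,'jig base')
hsv=cv2.cvtColor(t['image'],cv2.COLOR_RGB2GRAY)
# ball: dark
g=cv2.resize(hsv[178:205,250:270],None,fx=6,fy=6,interpolation=cv2.INTER_CUBIC)
for th in (65,75,85):
  for k in cv2.findContours((g<th).astype(np.uint8),cv2.RETR_EXTERNAL,cv2.CHAIN_APPROX_NONE)[0]:
    if cv2.contourArea(k)>1000:
        (x,y),r=cv2.minEnclosingCircle(k);M=cv2.moments(k);x,y=M['m10']/M['m00'],M['m01']/M['m00']
        print('ball',th,x/6+250-.42,y/6+178-.42,np.sqrt(M['m00']/np.pi)/6,onz(t,x/6+250-.42,y/6+178-.42,.106))
# picture: scene crops big
a=cv2.resize(s['image'][200:268,270:325,::-1],None,fx=8,fy=8,interpolation=cv2.INTER_CUBIC)
b=cv2.resize(t['image'][183:218,308:340,::-1],None,fx=11,fy=11,interpolation=cv2.INTER_CUBIC)
m=np.zeros((560,800,3),np.uint8);m[:544,:440]=a;m[:385,445:445+352]=b;cv2.imwrite('pics/st.png',m)
E
```

```text
stand top 104.55555555555556 [ 545.3 -318.3] [51.4 57.5] 75.5 px [295.  232.6]
jig base 2827.5138888888887 [542.5  13.7] [354.8 178.6] 89.7 px [228.1 204.7]
ball 75 259.54187898623695 189.65397616649884 3.4215099383952094 [ 0.57541864 -0.09040966  0.106     ]
ball 75 263.8296139538148 181.4746269390047 5.2908965309867675 [ 0.60288836 -0.10484904  0.106     ]
ball 85 262.6688722898042 185.92314655410908 7.883247066199542 [ 0.58790649 -0.10085493  0.106     ]
```

View pics/st.png

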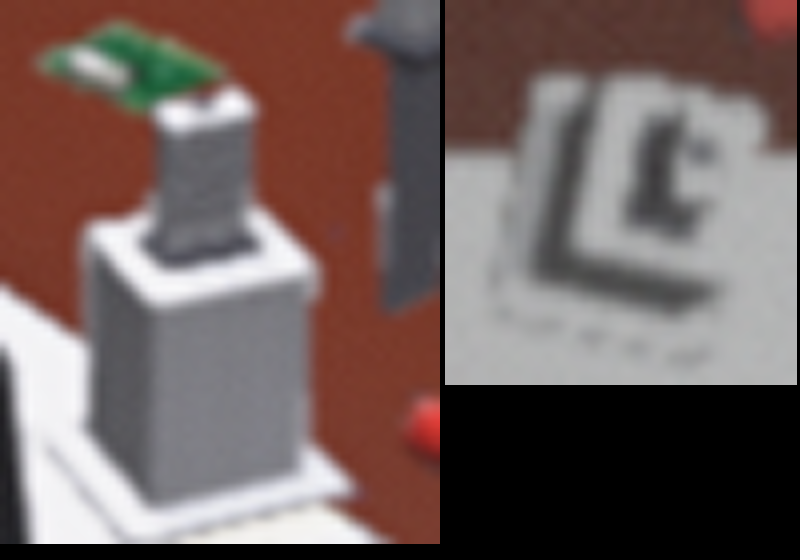

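The handle's top, with its hole at crop (205,103), lies over the stand's centre. The handle's wide side runs parallel to the stand's front-right edge. Next I'll work out positions and the first moves.

```bash
python3 - <<'E'
from h import *
from scipy.spatial.transform import Rotation as R
s=np.load('scene0.npy',allow_pickle=True).item();t=np.load('top0.npy',allow_pickle=True).item()
S=lambda x,y,z:np.round(onz(s,270+(x+.5)/8-.5,200+(y+.5)/8-.5,z)*1000,1)
T=lambda x,y,z:np.round(onz(t,180+(x+.5)/8-.5,175+(y+.5)/8-.5,z)*1000,1)
T2=lambda x,y,z:np.round(onz(t,308+(x-445+.5)/11-.5,183+(y+.5)/11-.5,z)*1000,1)
print('hole',S(205,103,.137),T2(703,150,.137))
print('standtop',[S(*p,.085)[:2] for p in((85,235),(152,305),(318,272),(255,203))])
print('handle top',[S(*p,.137)[:2] for p in((155,105),(165,132),(256,110),(235,88))])
print('ball',T(638,127,.106))
c=[T(*p,.008)[:2] for p in((55,105),(640,40),(660,285),(80,352))];print('base',c)
d=(c[0]-c[1]+c[3]-c[2]);e=(c[0]-c[3]+c[1]-c[2]);print('yaw',np.degrees(np.arctan2(-d[0],d[1])),np.degrees(np.arctan2(e[1],e[0])))
print('gap?',T(270,180,.1))
for x in (225,300,345):print(x,T(x,180,.1))
o=arm.get_obs();print(R.from_rotvec(o['eef_rot']).as_matrix().round(3),o['position'])
E
```

```text
hole [ 547.2 -316.5  137. ] [ 547.6 -319.5  137. ]
standtop [array([ 521.5, -289.1]), array([ 510.9, -335.7]), array([ 566.2, -351.8]), array([ 579.7, -306.3])]
handle top [array([ 533.6, -308. ]), array([ 524.6, -323.7]), array([ 556.9, -329.7]), array([ 561.5, -314.4])]
ball [572.8 -89.6 106. ]
base [array([601.1, 166.3]), array([629.6, -93.3]), array([ 519.5, -101.2]), array([491.2, 152.7])]
yaw 6.312023333823699 5.5816359401918145
gap? [552.3  62.1 100. ]
225 [552.4  80.6 100. ]
300 [552.2  49.8 100. ]
345 [552.2  31.2 100. ]
[[-0.962 -0.272 -0.   ]
 [-0.272  0.962  0.001]
 [ 0.     0.001 -1.   ]] [ 0.17014627 -0.60120091  0.23093534]
```

```bash
cat >> h.py <<'E'
from scipy.spatial.transform import Rotation as R
def go(x,y,z,yaw):
    """tool-frame delta (rad, mm) to TCP x,y,z (mm), tool y at yaw deg from world +y, pointing down"""
    o=arm.get_obs(); M=R.from_rotvec(o['eef_rot']).as_matrix()
    a=np.radians(yaw); Y=np.array([-np.sin(a),np.cos(a),0]); Z=np.array([0,0,-1.]); G=np.stack([np.cross(Y,Z),Y,Z],1)
    print('turn',R.from_matrix(M.T@G).as_rotvec().round(3),'shift',(M.T@(np.array([x,y,z])-o['position']*1000)).round(1),
      'now',(o['position']*1000).round(1),'t',round(o['time_s'],2),'F',o['wrist_force'].round(1),'w',round(o['grip_width'],3),'g',round(o['grip_force'],1))
E
python3 -c "
from h import *
go(374,-373,231,6);go(578.6,-144.3,231,6)"
```

```text
turn [ 0.001 -0.     0.171] shift [-258.3  164.1    0. ] now [ 170.1 -601.2  230.9] t 0.3 F [ 0.7 -0.4  0.1] w 0.999 g 0.0
turn [ 0.001 -0.     0.171] shift [-5.174e+02  3.285e+02  1.000e-01] now [ 170.1 -601.2  230.9] t 0.3 F [ 0.7 -0.4  0.1] w 0.999 g 0.0
```

>>> arm_command([
  [0,0,0.17,-50,32,0,1],
  [0,0,0.17,-103,66,0,1],
  [0,0,0.17,-155,99,0,1],
  [0,0,0.17,-207,131,0,1],
  [0,0,0.17,-260,165,0,1],
])

```text
time_s: 0.92
position: [0.3763, -0.3706, 0.2316]
eef_rot: [-0.166, 3.137, -0.001]
wrist_force: [1.1, -0.4, 0.0]
grip_width: -0.002
grip_force: 0.0
```

```bash
python3 -c "
from h import *
go(578.6,-144.3,231,6)"
```

```text
turn [-0.     0.001  0.001] shift [-225.1  203.7    0.6] now [ 376.3 -370.6  231.6] t 0.93 F [ 1.1 -0.4  0. ] w -0.002 g 0.0
```

>>> arm_command([
  [0,0,0,-45,41,0,1],
  [0,0,0,-90,81,0,1],
  [0,0,0,-135,122,0,1],
  [0,0,0,-180,163,0,1],
  [0,0,0,-225,204,0,1],
])

```text
time_s: 1.55
position: [0.5785, -0.1438, 0.2315]
eef_rot: [-0.166, 3.137, -0.0]
wrist_force: [-0.2, -0.2, 0.1]
grip_width: -0.004
grip_force: 0.0
```

>>> arm_command([
  [0,0,0,0,0,40,1],
  [0,0,0,0,0,80,1],
  [0,0,0,0,0,110,1],
  [0,0,0,0,0,131,1],
  [0,0,0,0,0,131,1],
])

```text
time_s: 2.17
position: [0.5761, -0.1455, 0.0985]
eef_rot: [0.166, -3.133, -0.001]
wrist_force: [0.9, 0.8, 1.4]
grip_width: -0.001
grip_force: 0.0
```

```bash
python3 - <<'E'
from h import *
go(566.1,-26,100,6)
t=snap('top')
cv2.imwrite('pics/p2.png',cv2.resize(t['image'][160:235,180:280,::-1],(800,600),interpolation=cv2.INTER_CUBIC))
E
```

```text
turn [ 0.001 -0.004  0.001] shift [ -2.6 119.9  -1.4] now [ 576.1 -145.5   98.5] t 2.17 F [0.9 0.8 1.4] w -0.001 g 0.0
```

View pics/p2.png

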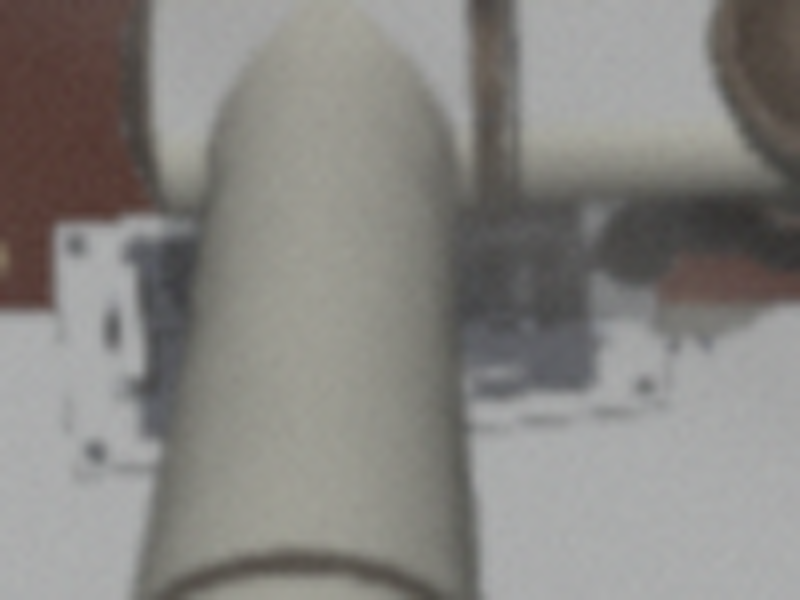

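The arm hides the middle of the jig, but the ball is still at (635,240), with the fingers to its right. Now I'll push.

>>> arm_command([
  [0,0,0,-2,15,-1,1],
  [0,0,0,-2,30,-1,1],
  [0,0,0,-2,45,-1,1],
  [0,0,0,-2,58,-1,1],
  [0,0,0,-2,70,-1,1],
])

```text
time_s: 2.85
position: [0.5749, -0.0772, 0.1076]
eef_rot: [-0.166, 3.126, -0.004]
wrist_force: [-0.9, 0.4, -1.8]
grip_width: 0.001
grip_force: 0.0
```

>>> arm_command([
  [0,0,0,0,12,0,1],
  [0,0,0,0,24,0,1],
  [0,0,0,0,34,0,1],
  [0,0,0,0,44,0,1],
  [0,0,0,0,50,0,1],
])

```text
time_s: 3.48
position: [0.5666, -0.0251, 0.101]
eef_rot: [0.167, -3.136, 0.0]
wrist_force: [-0.6, 0.6, 0.2]
grip_width: 0.005
grip_force: 0.0
```

>>> arm_command([
  [0,0,0,0,-8,-10,1],
  [0,0,0,0,-15,-50,1],
  [0,0,0,0,-15,-100,0],
  [0,0,0,0,-15,-130,-1],
  [0,0,0,0,-15,-130,-1],
])

```text
time_s: 4.1
position: [0.5699, -0.0417, 0.2353]
eef_rot: [-0.165, 3.13, 0.001]
wrist_force: [0.4, -0.0, 0.1]
grip_width: 0.638
grip_force: 0.0
```

```bash
python3 -c "
from h import *
go(546.8,-318.5,231,-15)"
```

```text
turn [0.001 0.008 0.367] shift [  52.  -272.9    3.9] now [569.9 -41.7 235.3] t 4.1 F [ 0.4 -0.   0.1] w 0.638 g 0.0
```

>>> arm_command([
  [0,0,0.07,10,-55,0,-1],
  [0,0,0.15,21,-110,0,-1],
  [0,0,0.22,31,-164,0,-1],
  [0,0,0.29,42,-218,0,-1],
  [0,0.008,0.367,52,-273,0,-1],
])

```text
time_s: 4.72
position: [0.5442, -0.32, 0.2307]
eef_rot: [-0.413, -3.105, -0.0]
wrist_force: [0.9, -0.1, 0.4]
grip_width: 0.996
grip_force: 0.0
```

```bash
python3 - <<'E'
from h import *
go(546.8,-318.5,231,-15)
t=snap('top');s=snap('scene');np.save('top1.npy',t,allow_pickle=True)
m=np.zeros((600,800,3),np.uint8)
m[:400]=cv2.resize(t['image'][175:225,180:280,::-1],(800,400),interpolation=cv2.INTER_CUBIC)
a=cv2.resize(s['image'][150:290,240:400,::-1],None,fx=1.4,fy=1.4,interpolation=cv2.INTER_CUBIC)
m[403:403+196,:a.shape[1]]=a[:196]
b=cv2.resize(s['image'][190:240,190:290,::-1],None,fx=4,fy=4,interpolation=cv2.INTER_CUBIC); m[400:600,300:700]=b
cv2.imwrite('pics/p3.png',m)
E
```

```text
turn [-0.001 -0.009 -0.003] shift [-2.1  2.1 -0.4] now [ 544.2 -320.   230.7] t 4.72 F [ 0.9 -0.1  0.4] w 0.996 g 0.0
```

View pics/p3.png

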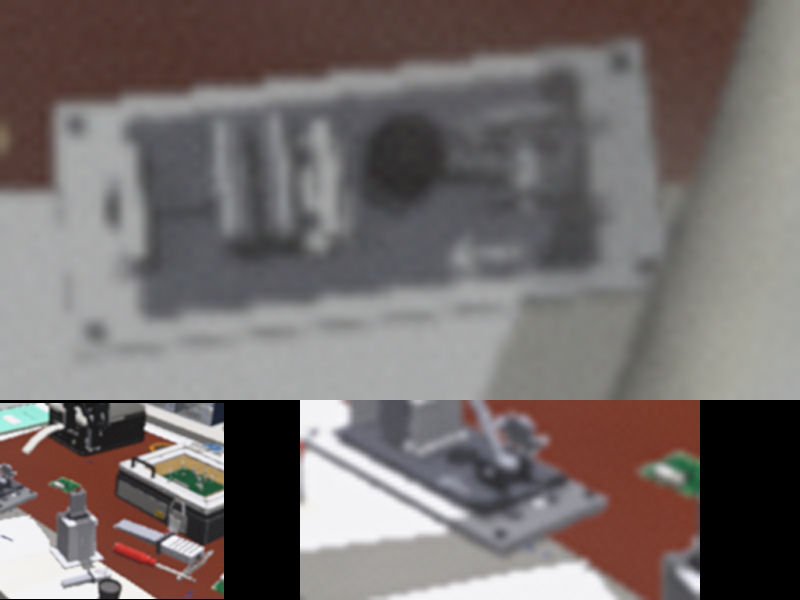

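The lever is over: the ball is now at (405,157), beside the arrow, and the jaw strips are at x≈222 and 278. The big look-alike now lies flat and is irrelevant. Next I'll take a brightness profile across the jaws.

```bash
python3 - <<'E'
from h import *
t=np.load('top1.npy',allow_pickle=True).item(); g=cv2.cvtColor(t['image'],cv2.COLOR_RGB2GRAY).astype(np.float32)
T=lambda x,y,z:onz(t,180+(x+.5)/8-.5,175+(y+.5)/8-.5,z)*1000
print('ball',T(405,157,.106))
a=np.radians(6);Y=np.array([-np.sin(a),np.cos(a),0]);X=np.array([np.cos(a),np.sin(a),0])
O=np.array([557,60,100.])
def samp(P):
    uv=np.array([proj(t,p/1000) for p in P],np.float32); return cv2.remap(g,uv[None,:,0],uv[None,:,1],cv2.INTER_CUBIC)[0]
ys=np.arange(-40,40,2)
print('across y:');print([(int(y),int(np.mean(samp([O+Y*y+X*x for x in np.arange(-18,19,2)])))) for y in ys])
for y0 in (16,-8,-5,20):
  print('along x at',y0,[(int(x),int(np.mean(samp([O+Y*(y0+d)+X*x for d in(-2,0,2)])))) for x in np.arange(-40,41,2.5)])
E
```

```text
ball [560.66100519   6.27621838 106.        ]
across y:
[(-40, 61), (-38, 67), (-36, 73), (-34, 80), (-32, 85), (-30, 90), (-28, 98), (-26, 110), (-24, 129), (-22, 148), (-20, 154), (-18, 146), (-16, 132), (-14, 122), (-12, 112), (-10, 98), (-8, 92), (-6, 101), (-4, 122), (-2, 134), (0, 125), (2, 110), (4, 96), (6, 83), (8, 74), (10, 75), (12, 85), (14, 97), (16, 108), (18, 119), (20, 133), (22, 136), (24, 121), (26, 101), (28, 90), (30, 86), (32, 87), (34, 87), (36, 86), (38, 85)]
along x at 16 [(-40, 87), (-37, 79), (-35, 66), (-32, 59), (-30, 64), (-27, 76), (-25, 91), (-22, 104), (-20, 109), (-17, 111), (-15, 110), (-12, 110), (-10, 111), (-7, 110), (-5, 110), (-2, 110), (0, 111), (2, 109), (5, 105), (7, 102), (10, 102), (12, 105), (15, 107), (17, 107), (20, 107), (22, 105), (25, 112), (27, 131), (30, 153), (32, 156), (35, 132), (37, 95), (40, 70)]
along x at -8 [(-40, 88), (-37, 83), (-35, 82), (-32, 87), (-30, 88), (-27, 85), (-25, 82), (-22, 82), (-20, 91), (-17, 100), (-15, 104), (-12, 106), (-10, 108), (-7, 109), (-5, 107), (-2, 103), (0, 96), (2, 90), (5, 88), (7, 92), (10,
[... 190 characters left out ...]
 (-30, 71), (-27, 84), (-25, 94), (-22, 100), (-20, 107), (-17, 110), (-15, 110), (-12, 111), (-10, 113), (-7, 115), (-5, 117), (-2, 119), (0, 120), (2, 118), (5, 114), (7, 112), (10, 108), (12, 105), (15, 105), (17, 106), (20, 105), (22, 105), (25, 107), (27, 124), (30, 147), (32, 156), (35, 144), (37, 112), (40, 77)]
along x at 20 [(-40, 91), (-37, 85), (-35, 76), (-32, 69), (-30, 69), (-27, 83), (-25, 105), (-22, 121), (-20, 130), (-17, 133), (-15, 132), (-12, 131), (-10, 129), (-7, 131), (-5, 133), (-2, 129), (0, 130), (2, 129), (5, 127), (7, 126), (10, 125), (12, 127), (15, 131), (17, 130), (20, 126), (22, 117), (25, 114), (27, 130), (30, 151), (32, 157), (35, 139), (37, 101), (40, 72)]
```

The gap's dark line lies at about (554.5, 69) mm. Now I'll descend on the gauge and grip it.

>>> arm_command([
  [0,-0.009,-0.003,-2,2,30,-1],
  [0,-0.009,-0.003,-2,2,65,-1],
  [0,-0.009,-0.003,-2,2,100,-1],
  [0,-0.009,-0.003,-2,2,125,-1],
  [0,-0.009,-0.003,-2,2,132,-1],
])

```text
time_s: 5.45
position: [0.5452, -0.3158, 0.0969]
eef_rot: [-0.404, -3.112, 0.001]
wrist_force: [0.5, 0.1, 0.1]
grip_width: 1.002
grip_force: 0.0
```

```bash
python3 - <<'E'
from h import *
go(546.8,-318.5,98,-15)
s=snap('scene')
cv2.imwrite('pics/p4.png',cv2.resize(s['image'][140:260,230:350,::-1],(600,600),interpolation=cv2.INTER_CUBIC))
E
```

```text
turn [-0.001 -0.004  0.003] shift [-2.3 -2.2 -1.1] now [ 545.2 -315.8   96.9] t 5.45 F [0.5 0.1 0.1] w 1.002 g 0.0
```

View pics/p4.png

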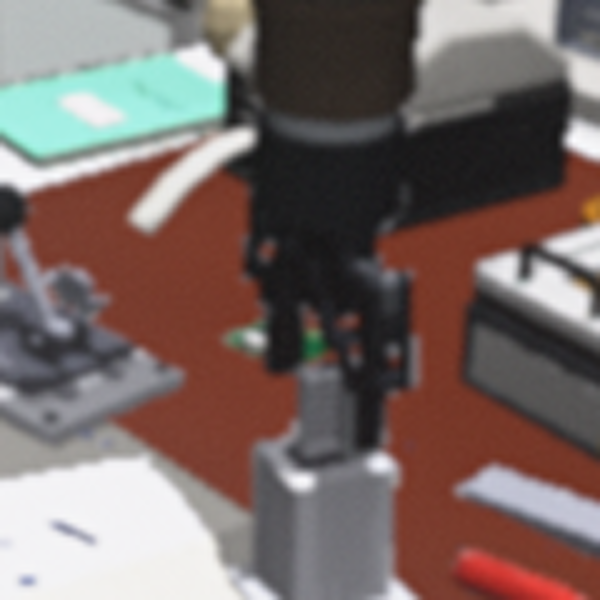

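The fingers straddle the handle at (320,410). I'll centre and close.

>>> arm_command([
  [0,-0.004,0.003,-2,-2,-1,-1],
  [0,-0.004,0.003,-2,-2,-1,1],
  [0,-0.004,0.003,-2,-2,-1,1],
  [0,-0.004,0.003,-2,-2,-1,1],
  [0,-0.004,0.003,-2,-2,-1,1],
])

```text
time_s: 6.12
position: [0.5483, -0.3189, 0.1006]
eef_rot: [0.408, 3.11, -0.003]
wrist_force: [-0.8, 1.5, 4.7]
grip_width: 0.154
grip_force: 59.3
```

>>> arm_command([
  [0,0,0,0,0,0,1],
  [0,0,0,0,0,0,1],
  [0,0,0,0,0,0,1],
  [0,0,0,0,0,0,1],
])

```text
time_s: 6.62
position: [0.5483, -0.3189, 0.1006]
eef_rot: [0.408, 3.11, -0.004]
wrist_force: [-1.0, 0.5, 2.6]
grip_width: 0.154
grip_force: 58.7
```

```bash
python3 -c "
from h import *
go(546.8,-318.5,98,-15)"
```

```text
turn [-0.002  0.006  0.001] shift [ 1.6 -0.   2.6] now [ 548.3 -318.9  100.6] t 6.62 F [-1.   0.5  2.6] w 0.154 g 58.7
```

>>> arm_command([
  [0,0,0,0,0,-10,1],
  [0,0,0,0,0,-25,1],
  [0,0,0,0,0,-45,1],
  [0,0,0,0,0,-65,1],
  [0,0,0,0,0,-85,1],
])

```text
time_s: 7.25
position: [0.5478, -0.3186, 0.1869]
eef_rot: [0.408, 3.109, -0.003]
wrist_force: [0.0, 0.0, -0.7]
grip_width: 0.159
grip_force: 58.3
```

>>> arm_command([
  [0,0,0,0,0,-25,1],
  [0,0,0,0,0,-45,1],
  [0,0,0,0,0,-45,1],
  [0,0,0,0,0,-45,1],
])

```text
time_s: 7.75
position: [0.5471, -0.3181, 0.2296]
eef_rot: [0.409, 3.111, -0.002]
wrist_force: [0.1, -0.6, -0.6]
grip_width: 0.159
grip_force: 58.4
```

```bash
python3 - <<'E'
from h import *
go(554.5,69.1,235,6)
s=snap('scene')
cv2.imwrite('pics/p5.png',cv2.resize(s['image'][110:260,220:370,::-1],(600,600),interpolation=cv2.INTER_CUBIC))
E
```

```text
turn [-0.001  0.004 -0.366] shift [ 92.9 376.   -6. ] now [ 547.1 -318.1  229.6] t 7.75 F [ 0.1 -0.6 -0.6] w 0.159 g 58.4
```

View pics/p5.png

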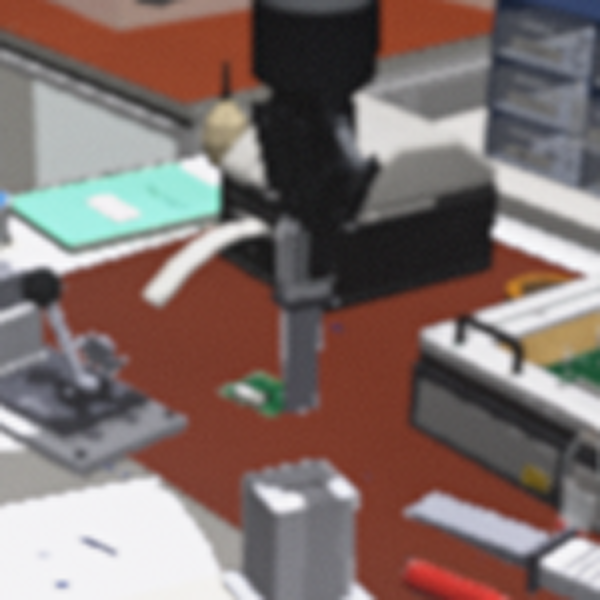

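The gauge hangs upright, clear of the stand, with its tip at about (300,410). I'll check the tip height and grip by projection.

```bash
python3 - <<'E'
from h import *
s=np.load('scene0.npy',allow_pickle=True).item()
for P in ((.5471,-.3181,.139),(.5471,-.3181,.214),(.5471,-.3181,.266),(.5471,-.3181,.2296)):
    u,v=proj(s,P); print(P,((u-220)*4).round(),((v-110)*4).round())
o,D=ray(s,295,212.5); k=(-.3181-o[1])/D[1]; print('tip est',o+D*k)
g=arm.get_obs(); print(g['joints'].round(2))
go(554.5,69.1,235,6)
E
```

```text
(0.5471, -0.3181, 0.139) 302.0 408.0
(0.5471, -0.3181, 0.214) 306.0 300.0
(0.5471, -0.3181, 0.266) 309.0 221.0
(0.5471, -0.3181, 0.2296) 307.0 277.0
tip est [ 0.54507101 -0.3181      0.13818008]
[-0.27  0.4   0.02  0.   -1.19 -1.56]
turn [-0.001  0.003 -0.366] shift [ 92.7 376.   -6.5] now [ 547.  -318.1  229.2] t 7.8 F [ 0.1 -0.2 -1.1] w 0.155 g 58.4
```

>>> arm_command([
  [0,0,-0.05,9,38,-10,1],
  [0,0,-0.1,19,78,-10,1],
  [0,0,-0.16,30,120,-10,1],
  [0,0,-0.21,40,160,-10,1],
  [0,0,-0.26,50,200,-10,1],
])

```text
time_s: 8.43
position: [0.5503, -0.111, 0.2387]
eef_rot: [-0.001, 3.139, -0.004]
wrist_force: [0.9, 0.0, -1.1]
grip_width: 0.154
grip_force: 58.6
```

```bash
python3 -c "
from h import *
go(554.5,69.1,240,6)"
```

```text
turn [-0.003  0.002 -0.104] shift [ -4.3 180.1  -1.8] now [ 550.3 -111.   238.7] t 8.43 F [ 0.9  0.  -1.1] w 0.154 g 58.6
```

>>> arm_command([
  [0,0,-0.03,-1,40,-1,1],
  [0,0,-0.06,-2,80,-1,1],
  [0,0,-0.104,-3,120,-1,1],
  [0,0,-0.104,-4,155,-1,1],
  [0,0,-0.104,-4,180,-1,1],
])

```text
time_s: 9.05
position: [0.5545, 0.0691, 0.2391]
eef_rot: [-0.163, 3.135, -0.005]
wrist_force: [0.2, -0.1, -2.0]
grip_width: 0.156
grip_force: 58.7
```

>>> arm_command([
  [0,0,0,0,0,0,1],
  [0,0,0,0,0,0,1],
])

```text
time_s: 9.3
position: [0.5547, 0.0673, 0.2396]
eef_rot: [-0.161, 3.135, -0.006]
wrist_force: [-1.2, -0.2, -2.1]
grip_width: 0.154
grip_force: 58.7
```

```bash
python3 - <<'E'
from h import *
go(554.5,69.1,240,6)
s=snap('scene');np.save('scene2.npy',s,allow_pickle=True)
print([proj(s,P) for P in ((.5545,.0691,.149),(.5545,.0691,.100))])
cv2.imwrite('pics/p6.png',cv2.resize(s['image'][110:230,140:260,::-1],(600,600),interpolation=cv2.INTER_CUBIC))
E
```

```text
turn [-0.004  0.003 -0.002] shift [ 0.   1.8 -0.4] now [554.7  67.3 239.6] t 9.3 F [-1.2 -0.2 -2.1] w 0.154 g 58.7
[(np.float64(217.7919557077717), np.float64(163.00981404823702)), (np.float64(218.47219450955288), np.float64(177.154121897372))]
```

View pics/p6.png

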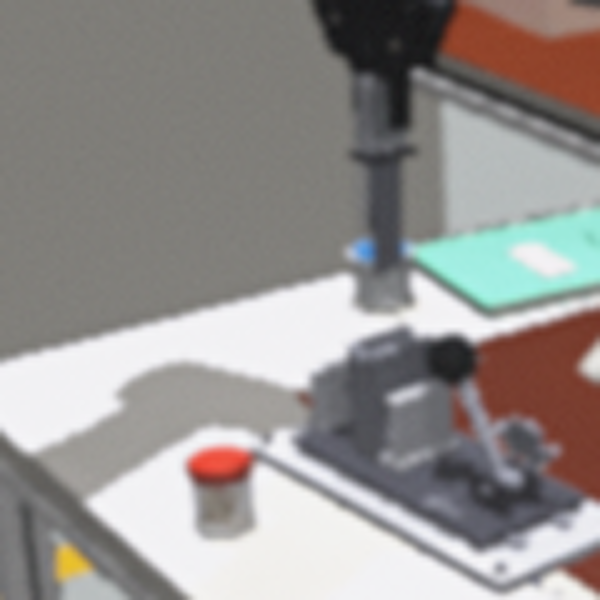

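The blade hangs over the jaws, tip at (388,268), where the projection predicts. The jaw tops are at (350–410, 325–350). I'll lower it in stages, watching the force.

>>> arm_command([
  [-0.004,0.003,0,0,2,10,1],
  [-0.004,0.003,0,0,2,22,1],
  [-0.004,0.003,0,0,2,32,1],
  [-0.004,0.003,0,0,2,40,1],
  [-0.004,0.003,0,0,2,44,1],
])

```text
time_s: 9.98
position: [0.5549, 0.0694, 0.1955]
eef_rot: [-0.161, 3.137, 0.001]
wrist_force: [0.5, 0.3, -1.2]
grip_width: 0.155
grip_force: 58.7
```

>>> arm_command([
  [0,0,0,0,0,0,1],
  [0,0,0,0,0,0,1],
  [0,0,0,0,0,0,1],
])

```text
time_s: 10.35
position: [0.5553, 0.0697, 0.1967]
eef_rot: [-0.161, 3.135, 0.002]
wrist_force: [0.1, -0.5, -0.6]
grip_width: 0.159
grip_force: 58.7
```

```bash
python3 -c "
from h import *
go(554.5,69.1,190.6,6)"
```

```text
turn [ 0.001  0.002 -0.002] shift [ 0.9 -0.5  6.1] now [555.3  69.7 196.7] t 10.35 F [ 0.1 -0.5 -0.6] w 0.159 g 58.7
```

>>> arm_command([
  [0,0,0,0,0,3,1],
  [0,0,0,0,0,6,1],
  [0,0,0,0,0,9,1],
  [0,0,0,0,0,12,1],
  [0,0,0,0,0,15,1],
])

```text
time_s: 10.98
position: [0.5551, 0.0696, 0.181]
eef_rot: [-0.161, 3.136, 0.001]
wrist_force: [0.3, -0.5, -1.3]
grip_width: 0.16
grip_force: 58.7
```

>>> arm_command([
  [0,0,0,0,0,2,1],
  [0,0,0,0,0,4,1],
  [0,0,0,0,0,6,1],
  [0,0,0,0,0,8,1],
  [0,0,0,0,0,10,1],
])

```text
time_s: 11.6
position: [0.5552, 0.0696, 0.1712]
eef_rot: [-0.161, 3.136, 0.001]
wrist_force: [0.0, -0.4, -1.6]
grip_width: 0.158
grip_force: 58.7
```

>>> arm_command([
  [0,0,0,0,0,2,1],
  [0,0,0,0,0,4,1],
  [0,0,0,0,0,6,1],
  [0,0,0,0,0,8,1],
  [0,0,0,0,0,10,1],
])

```text
time_s: 12.22
position: [0.5552, 0.0696, 0.1612]
eef_rot: [-0.161, 3.136, 0.001]
wrist_force: [0.1, 0.5, -0.9]
grip_width: 0.153
grip_force: 58.7
```

>>> arm_command([
  [0,0,0,0,0,1,1],
  [0,0,0,0,0,2,1],
  [0,0,0,0,0,3,1],
  [0,0,0,0,0,4,1],
  [0,0,0,0,0,5,1],
])

```text
time_s: 12.85
position: [0.5551, 0.0696, 0.1562]
eef_rot: [-0.161, 3.136, 0.001]
wrist_force: [-0.7, 0.3, -1.2]
grip_width: 0.155
grip_force: 58.7
```

>>> arm_command([
  [0,0,0,0,0,1,1],
  [0,0,0,0,0,2,1],
  [0,0,0,0,0,3,1],
  [0,0,0,0,0,4,1],
  [0,0,0,0,0,5,1],
])

```text
time_s: 13.48
position: [0.5552, 0.0696, 0.1513]
eef_rot: [-0.161, 3.136, 0.001]
wrist_force: [-0.1, -0.1, 0.2]
grip_width: 0.152
grip_force: 58.8
```

>>> arm_command([
  [0,0,0,0,0,1,1],
  [0,0,0,0,0,2,1],
  [0,0,0,0,0,3,1],
  [0,0,0,0,0,4,1],
  [0,0,0,0,0,5,1],
])

```text
time_s: 14.1
position: [0.5553, 0.0696, 0.1464]
eef_rot: [-0.161, 3.136, 0.001]
wrist_force: [0.7, 0.1, 1.1]
grip_width: 0.157
grip_force: 58.8
```

>>> arm_command([
  [0,0,0,0,0,1,1],
  [0,0,0,0,0,2,1],
  [0,0,0,0,0,3,1],
])

```text
time_s: 14.48
position: [0.5553, 0.0696, 0.1434]
eef_rot: [-0.161, 3.136, 0.001]
wrist_force: [-0.4, 0.9, 0.2]
grip_width: 0.158
grip_force: 58.9
```

>>> arm_command([
  [0,0,0,0,0,1,1],
  [0,0,0,0,0,2,1],
  [0,0,0,0,0,3,1],
])

```text
time_s: 14.85
position: [0.5553, 0.0696, 0.1404]
eef_rot: [-0.161, 3.136, 0.001]
wrist_force: [-0.6, 0.1, 1.4]
grip_width: 0.157
grip_force: 59.0
```

>>> arm_command([
  [0,0,0,0,0,1,1],
  [0,0,0,0,0,2,1],
  [0,0,0,0,0,3,1],
])

```text
time_s: 15.22
position: [0.5553, 0.0696, 0.1374]
eef_rot: [-0.162, 3.136, 0.001]
wrist_force: [0.1, -0.2, 3.3]
grip_width: 0.155
grip_force: 59.1
```

>>> arm_command([
  [0,0,0,0,0,1,1],
  [0,0,0,0,0,2,1],
])

```text
time_s: 15.48
position: [0.5553, 0.0697, 0.1354]
eef_rot: [-0.162, 3.136, 0.001]
wrist_force: [-0.2, 0.3, 4.2]
grip_width: 0.153
grip_force: 59.1
```

>>> arm_command([
  [0,0,0,0,0,1,1],
  [0,0,0,0,0,2,1],
])

```text
time_s: 15.72
position: [0.5553, 0.0697, 0.1334]
eef_rot: [-0.161, 3.136, 0.001]
wrist_force: [0.2, 0.8, 3.2]
grip_width: 0.157
grip_force: 59.2
```

>>> arm_command([
  [0,0,0,0,0,0,1],
])

```text
time_s: 15.85
position: [0.5553, 0.0697, 0.1333]
eef_rot: [-0.161, 3.136, 0.001]
wrist_force: [1.3, -0.2, 3.2]
grip_width: 0.16
grip_force: 59.2
```

>>> arm_command([
  [0,0,0,0,0,0,1],
])

```text
time_s: 15.98
position: [0.5553, 0.0697, 0.1332]
eef_rot: [-0.161, 3.136, 0.002]
wrist_force: [1.3, -0.1, 3.1]
grip_width: 0.157
grip_force: 59.2
```

>>> arm_command([
  [0,0,0,0,0,0,1],
  [0,0,0,0,0,0,1],
])

```text
time_s: 16.23
position: [0.5553, 0.0697, 0.1333]
eef_rot: [-0.161, 3.136, 0.001]
wrist_force: [0.5, -0.7, 2.3]
grip_width: 0.155
grip_force: 59.2
```

```bash
python3 -c "
from h import *
print(arm.job_done())"
```

```text
the job is handed in; nothing more can be done
None
```

I threw the lever into the marked notch and slid the gauge about 57 mm down between the jaws. It is still gripped there with about 5 N of drag, which I estimate as roughly 1.2 mm of sprung-jaw travel. I judged the final depth by force alone, because my picture views were used up. The job is handed in; no verdict came back.

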